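Turn the compressor flywheel just past compression and set its brake

TASK

On the opened red compressor, take the black flywheel knob and turn the wheel slowly counter-clockwise (the yellow arrow's way) up against compression and over the hump, and stop just past the top: there the push has died away to nearly nothing and the wheel stays put when let go; never let it run over or fly back. Follow the knob's circle, so that its slim pin is not bent by pushing hard towards or away from the shaft. Then swing the yellow brake lever by its red knob fully in against the wheel rim, let go, and leave the wheel where it stands and the loose things alone.

Things in the scene. Friction and masses are not known exactly. Their poses are not given: they have to be found in the camera images.
- wheel: steel flywheel of the compressor, 190 mm across, 20 mm thick, lying flat on an upright shaft. Origin on the shaft axis at the wheel's underside, about 115 mm above the bench; z up, x points from the shaft to the black knob. Turns about z. Where compression comes is hidden: the crankcase is round, the knob may stand anywhere. The top lies 1.5 to 2.7 rad counter-clockwise from the start.
- wheel_hub (a point): shaft axis at the height of the knob's grip. Push needed at the knob, tangentially: drag alone 5 to 6 N; from 1.3 rad before the top it rises to about 14 N at 0.7 rad before it, is back at the drag exactly at the top, then falls 2 N per 0.1 rad, to nothing 0.30 rad past it; beyond that the wheel runs on by itself. Let go within 0.30 rad of the top it stays put; on the stiff part it flies back.
- wheel_knob (a point): centre of the grip of the flywheel's black upright knob: a cylinder 24 mm in diameter, standing 52 mm above the wheel, 70 mm from the shaft axis; this point is 25 mm below its top, 47 mm above the wheel's underside, about 162 mm above the bench. It rides round with the wheel and spins freely on its own pin.
- plunger (a joint): tiny metering plunger driven by the shaft, out of sight in the crankcase: reads 0 m with the piston exactly at the top of compression, negative before, +0.0001 m per rad past it. It moves so little that its reading drowns in noise and cannot be used to find the top: go by the push felt at the knob.
- pin (a joint): sideways bend of the slim steel pin that carries the flywheel knob, along the line from the shaft to the knob: 0 m unbent, + outward, - inward, springy, 4 N per mm. More than 6 mm (24 N) spoils it. It does not bend along the turning direction.
- brake (a joint): angle of the yellow brake lever: 0 = off (as found), 0.5 rad = stop, rubber shoe fully in against the wheel rim; grows counter-clockwise seen from above. Stays where it is left; needs about 2.5 N at its knob, more only at the stop.
- brake_knob (a point): centre of the grip of the lever's red upright knob: a cylinder 20 mm in diameter, 51 mm tall above the lever; this point is 22 mm below its top, about 157 mm above the bench, 110 mm from the lever's pivot. It spins freely on its own pin.
- brake_pivot (a point): point on the brake lever's upright pivot axis, at the same height as brake_knob.
- gasket_ring: copper ring, 48 mm across, 10 mm high, lying on the compressor's red base plate (top of plate 20 mm above the bench); origin centre of underside. Bystander.
- socket: steel socket, 22 mm across, 30 mm tall, standing on the red base plate; origin centre of underside. Bystander.
- screwdriver: screwdriver lying on the bench; bystander.
- wrench: wrench lying on the bench; bystander.
- mug: blue mug, about 80 mm across, 90 mm tall; origin centre of underside. Bystander.
- multimeter: yellow hand multimeter, 145 x 75 x 32 mm, lying flat; origin centre of underside. Bystander.

How it is judged:
By the outcome, as a careful person would: the job done as asked, in the order asked, and still so for the second after the job is handed in, with the robot touching nothing.
It also fails if it takes over 67 s, if anything falls off the work surface, if the arm or the gripper's body presses on something with over 40 N, if the wrist force passes 120 N, or if a joint passes its speed limit or range.

ROBOT

A 7-joint arm with a two-finger parallel gripper is mounted at the origin on the work surface. World frame = base frame: x ahead of the robot, y to its left, z up, the work surface at z = 0. Lengths are in m, angles in rad, forces in N, time in s.
With the tool pointing down it reaches from about 0.35 to 0.775 m from the base axis. Payload 3.1 kg.
Tool frame: the origin (TCP) lies midway between the tips of the shut fingers; the grasp point (between the pads) lies 19 mm behind it; x points along the fingers, z is the direction in which the jaws open and shut, and the axes are right-handed (so a half turn about x gives the same grasp; the last joint's range is limited). The gripper opens to 85 mm and grips with 20 to 120 N. Pads are 22 mm wide; open, the fingers measure 114 mm over their backs; the gripper's body (76 mm by 85 mm) begins 54 mm behind the grasp point. The pads swing forward as they close: fully open they stand 13 mm farther back than shut.
Start: joints at [-0.042, 0.311, 0.014, 1.512, -0.004, 1.319, -0.027], TCP at [0.55, 0, 0.231] pointing down, gripper open.
Joint ranges: [-2.7, 2.7], [-0.3, 1.91], [-1.27, 1.3], [0.12, 2.57], [-1.44, 4.58], [0.2, 2.03], [-3.05, 3.05]. Speed limits (rad/s): [2.79, 2.79, 3.14, 3.14, 3.14, 3.14, 3.14].

INTERFACE

Orientations are given as a unit quaternion [w, x, y, z].
In Python, from bench import read_state, vision, r gives the robot as it stands.
- The arm moves only by the tool apply_moves, never from a script. Its argument "motion" is a list that holds one entry, the list of rows, each a list of 5 numbers: the opening, from 0 (shut) to 1 (fully open), then the shift along the tool's x, y, z in m, then the turn about the tool's x in degrees. In form: [[[jaw, x, y, z, yaw], ...]]. A call has exactly 8 rows; each row is the pose to reach, as a shift and turn from the pose measured when the call began, along the tool's axes at that moment; what a row does not reach only later rows make up. A row lasts 1/10 s, in which the tool goes at most 50 mm and 8.59 degrees, less where a joint would pass 70% of its speed; a pose out of reach is approached as far as the arm can. A call with a gripper value outside its range is refused whole. The fingers move at their own pace and stop on an object; "grip_force" is the grip in N (left out, the last holds). Time passes only in rows, so rows that repeat a pose let the fingers close, or fill a call up. It gives the time, the measured TCP pose, the force and the opening at its end, in the units of the state.
- read_state(): the state, without advancing time (a new reading comes with each control period).
- vision.camera(name): name is "scene" or "side" or "wrist"; returns the picture (400x640x3 uint8, red, green, blue); there is no depth.
- vision.calibration(name): a dict with "mtx" (3x3 intrinsics, pixels), "xyz" and "orientation" of the camera in the world. Camera axes: x right, y down, z forward; pixel columns grow to the right and rows downward; lengths in m; the calibration is good to about 2 mm. A picture is of the moment at which its call begins: read the wrist's pose just before it. calibration takes no time and is no camera call; for the wrist camera it gives the pose at the moment of the call.
- r.job_done(): hands the job in, once; it reports no verdict.
The state is a dict: "t": time; "qpos": joint angles; "joint_velocities": joint speeds; "tau": joint torques, N m; "tcp_pos": TCP position; "tcp_rot": TCP orientation; "wrist_force": force on the tool from outside, world axes, zero at the start; "ft_torque": the same for the moment, N m; "finger_gap": finger opening in m.
Only numpy, scipy, OpenCV 4.12 (cv2) and the standard library are available. Lean on these libraries where they do the work, as an engineer would, in place of code of your own. Each camera call takes 0.05 s, during which the arm holds its last target.

## Working session

There is one attempt and no reset: what is moved stays moved. The work goes in short steps, Python scripts to look and compute and a tool call to move; the robot and the scene stay as the last step left them, time stands still between calls to the robot, and variables do not carry over. Pictures are saved under pics/ and viewed, and the job is handed in when it is done.

Besides the shell and the picture viewer there is one more tool, called after "Emit:" by a JSON object that holds its "name" and its "arguments", one argument or row to a line. apply_moves: Moves the arm, as the interface text tells. Its arguments: {"type":"object","properties":{"motion":{"type":"array","items":{"type":"array","items":{"type":"array","items":{"type":"number"}}}},"grip_force":{"type":"number"}},"required":["motion"]}

```bash
ls; mkdir -p pics
python3 - <<'E'
from bench import read_state, vision, r
import cv2,json
s=read_state()
for k,v in s.items(): print(k,v)
for n in ["scene","side","wrist"]:
    c=vision.calibration(n); print(n,c)
    cv2.imwrite(f"pics/{n}0.png",vision.camera(n)[:,:,::-1])
E
```

```text
pics
t 0.0
qpos [-0.04171027  0.31179498  0.01402931  1.51304959 -0.00437981  1.31918471
 -0.02718476]
joint_velocities [0.00089662 0.00031083 0.00189298 0.00121305 0.00023108 0.00089282
 0.00077993]
tau [-8.45983850e-04 -3.79911804e+01  1.45537080e-01 -2.30588043e+01
  1.22032766e-02  1.37352623e-02  4.05736500e-06]
tcp_pos [ 5.49278382e-01 -9.23603806e-06  2.30186140e-01]
tcp_rot [ 7.06256736e-01 -7.12868385e-05  7.07955802e-01 -2.04896473e-05]
wrist_force [-0.37859734  0.35731212  0.32035257]
ft_torque [-0.00117277 -0.00903171  0.02254978]
finger_gap 0.08514723975664903
scene {'mtx': array([[463.0388657 ,   0.        , 321.60115731],
       [  0.        , 463.0388657 , 199.80647759],
       [  0.        ,   0.        ,   1.        ]]), 'xyz': array([ 1.52728214, -0.46120672,  0.81966709]), 'orientation': array([-0.40267793,  0.740219  ,  0.46895103, -0.26459639])}
side {'mtx': array([[378.06259814,   0.        , 320.33272007],
       [  0.        , 378.06259814, 196.63133941],
       [  0.        ,   0.        ,   1.        ]]), 'xyz': array([0.22112227, 0.64012456, 0.79135559]), 'orientation': array([ 0.08854746, -0.1963623 ,  0.89465704, -0.3913949 ])}
wrist {'mtx': array([[351.95315505,   0.        , 316.31523201],
       [  0.        , 351.95315505, 200.35776426],
       [  0.        ,   0.        ,   1.        ]]), 'xyz': array([0.54885869, 0.08288784, 0.37261244]), 'orientation': array([ 1.64037266e-01,  9.86453648e-01, -5.09908366e-04, -8.46363550e-04])}
```

View pics/scene0.png

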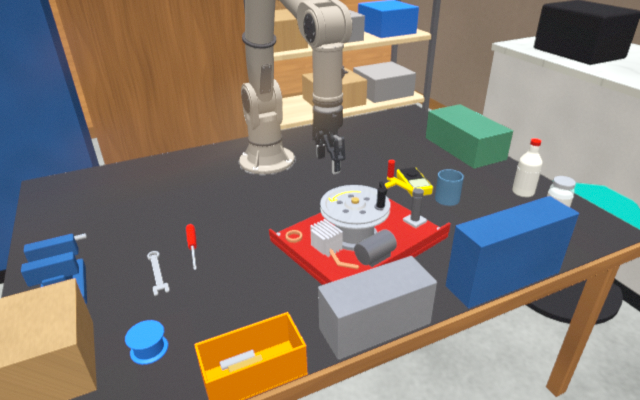

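View pics/side0.png

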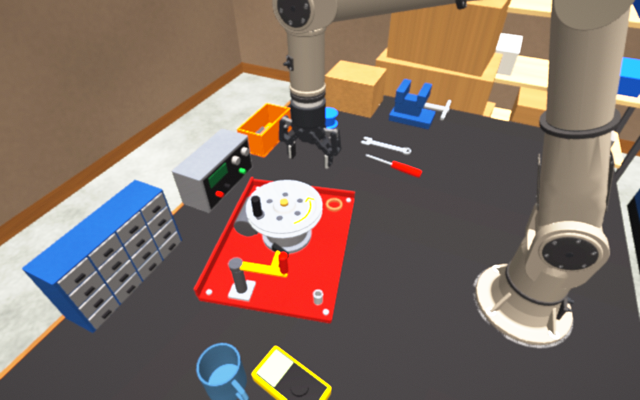

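View pics/wrist0.png

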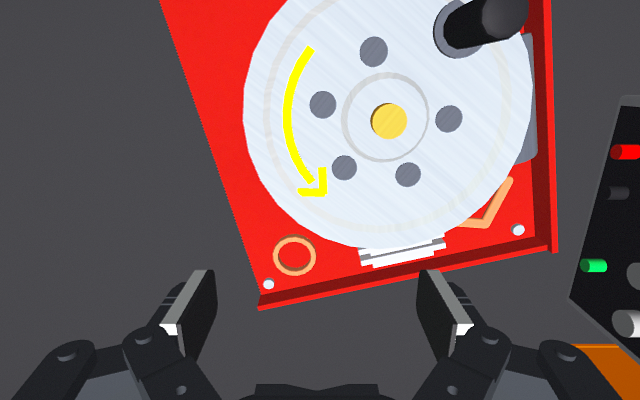

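The scene view shows the wheel at about (356,204) with the black knob at (381,195), the red brake knob at (391,170) and the grey post at (416,205). In the side view these are at (284,205), (257,207), (283,262) and (238,275). In the wrist view the hub is at (389,121) and the knob at about (490,20).

```bash
cat > h.py <<'E'
from bench import read_state, vision, r
import numpy as np, cv2
from scipy.spatial.transform import Rotation as R
def rot(q): return R.from_quat([q[1],q[2],q[3],q[0]]).as_matrix()
def ray(c,u,v):
    d=rot(c['orientation'])@np.linalg.inv(c['mtx'])@np.array([u,v,1.]); return c['xyz'],d/np.linalg.norm(d)
def plane(c,u,v,z):
    o,d=ray(c,u,v); return o+d*(z-o[2])/d[2]
def proj(c,p):
    q=c['mtx']@(rot(c['orientation']).T@(np.array(p)-c['xyz'])); return q[:2]/q[2]
def tri(*rs):
    A=np.zeros((3,3));b=np.zeros(3)
    for o,d in rs:
        M=np.eye(3)-np.outer(d,d);A+=M;b+=M@o
    return np.linalg.solve(A,b)
E
python3 - <<'E'
from h import *
b=cv2.imread
sc=b('pics/scene0.png')[140:290,260:460]; sd=b('pics/side0.png')[170:320,190:370]
cv2.imwrite('pics/z1.png',cv2.resize(sc,None,fx=4,fy=4,interpolation=cv2.INTER_CUBIC))
cv2.imwrite('pics/z2.png',cv2.resize(sd,None,fx=4,fy=4,interpolation=cv2.INTER_CUBIC))
E
```

```text
(no output)
```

View pics/z1.png

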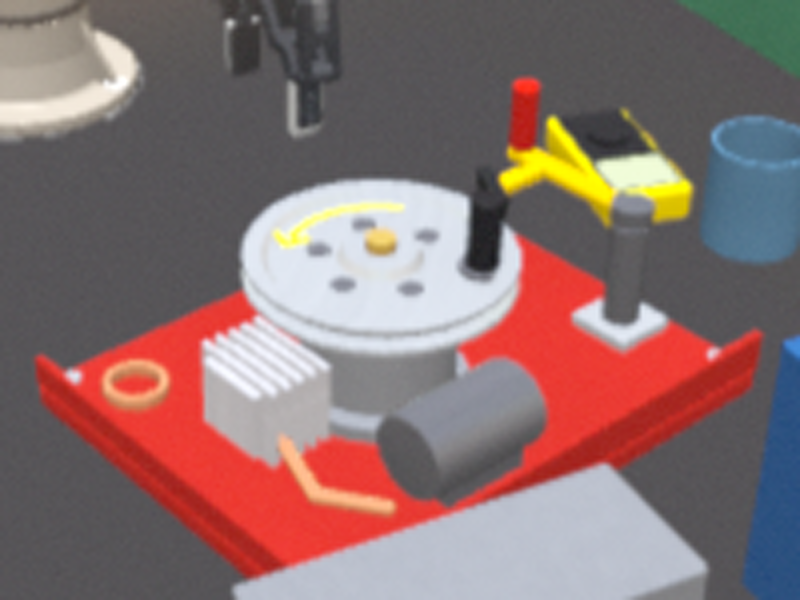

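View pics/z2.png

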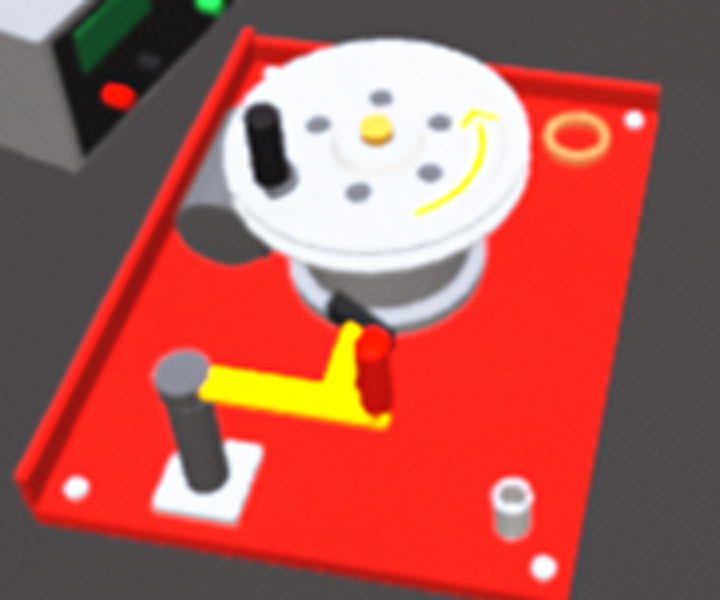

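Run:
```python
from h import *
S=vision.calibration('scene');D=vision.calibration('side');W=vision.calibration('wrist')
z=lambda u,v,a: (a[0]+u/4-.375,a[1]+v/4-.375)
sc=(260,140);sd=(190,170)
def both(n,p,q,h):
    a=z(*p,sc);b=z(*q,sd)
    print(n,'tri',tri(ray(S,*a),ray(D,*b)).round(4),'S',plane(S,*a,h).round(4),'D',plane(D,*b,h).round(4))
both('hubcap top',(381,236),(376,126),.145)
both('knob top',(488,187),(262,115),.187)
both('brake top',(526,86),(374,340),.179)
both('pivot top',(631,208),(183,368),.157)
both('brake base',(523,148),(376,408),.128)
print('W hub',plane(W,389,121,.145))
# wheel ellipse from wrist
for n,C in(('wrist',W),('side',D),('scene',S)):
    im=cv2.imread(f'pics/{n}0.png'); h=cv2.cvtColor(im,cv2.COLOR_BGR2HSV)
    m=((h[...,1]<45)&(h[...,2]>165)).astype(np.uint8)
    c=proj(C,[.73 if 0 else plane(W,389,121,.145)[0],plane(W,389,121,.145)[1],.135])
    k,l,st,ce=cv2.connectedComponentsWithStats(m)
    i=l[int(c[1])+12,int(c[0])+14] if n!='wrist' else l[150,389]
    cs,_=cv2.findContours((l==i).astype(np.uint8),cv2.RETR_EXTERNAL,cv2.CHAIN_APPROX_NONE)
    pts=max(cs,key=cv2.contourArea)[:,0]; pts=cv2.convexHull(pts)[:,0]
    P=np.array([plane(C,u,v,.135)[:2] for u,v in pts if v>1])
    A=np.c_[2*P,np.ones(len(P))];s=np.linalg.lstsq(A,(P**2).sum(1),rcond=None)[0]
    print(n,st[i],'circ',s[:2],np.sqrt(s[2]+s[0]**2+s[1]**2))
```

```text
hubcap top tri [0.5943 0.06   0.1463] S [0.5927 0.061  0.145 ] D [0.5949 0.0586 0.145 ]
knob top tri [0.6336 0.1185 0.1904] S [0.6284 0.1214 0.187 ] D [0.6361 0.116  0.187 ]
brake top tri [0.5001 0.2303 0.1777] S [0.5037 0.2297 0.179 ] D [0.4987 0.2297 0.179 ]
pivot top tri [0.6096 0.2547 0.1246] S [0.6529 0.2219 0.157 ] D [0.5903 0.2729 0.157 ]
brake base tri [0.5004 0.2331 0.1239] S [0.5068 0.2291 0.128 ] D [0.4985 0.2353 0.128 ]
W hub [0.59475463 0.05819181 0.145     ]
wrist [  243     0   290   257 51285] circ [0.59485411 0.05652618] 0.09490135521708164
side [ 245  180   77   72 3377] circ [0.58094391 0.08016988] 0.11087331865306392
scene [ 311  185   79   71 3035] circ [0.64028071 0.00555211] 0.14368289345745613
```

Emit:
{"name": "apply_moves", "arguments": {
  "motion": [
    [[1,0,0.03,0.042,0],[1,0,0.06,0.083,0],[1,0,0.06,0.083,0],[1,0,0.06,0.083,0],[1,0,0.06,0.083,0],[1,0,0.06,0.083,0],[1,0,0.06,0.083,0],[1,0,0.06,0.083,0]]
  ],
  "grip_force": 50
}}

```text
t: 0.95
tcp_pos: [0.6322, 0.0592, 0.2311]
tcp_rot: [0.707, 0.0, 0.707, -0.0]
wrist_force: [0.1, -0.0, -0.5]
finger_gap: 0.0858
```

Run:
```python
from h import *
s=read_state();W=vision.calibration('wrist')
im=vision.camera('wrist')[:,:,::-1];cv2.imwrite('pics/w1.png',im)
np.savez('w1.npz',**W);print(s['t'],s['tcp_pos'],s['tcp_rot'],s['wrist_force'],s['joint_velocities'].round(3) if hasattr(s['joint_velocities'],'round') else 0)
```

```text
0.95 [0.63215625 0.05922915 0.23110407] [ 7.06805184e-01  3.14787665e-04  7.07408044e-01 -4.38139049e-04] [ 0.0503567  -0.03665433 -0.47671009] [-0.002  0.006 -0.003 -0.005 -0.    -0.002  0.001]
```

View pics/w1.png

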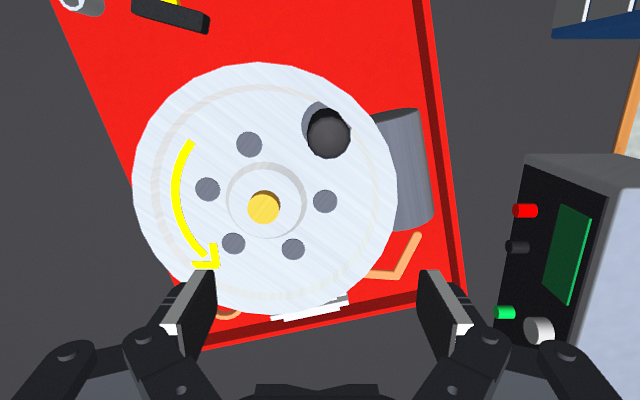

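The wrist view shows the whole wheel (centre about (264,190)), the hub cap at (264,207) and the knob's top disc at (329,134).

Run:
```python
from h import *
W=dict(np.load('w1.npz'));im=cv2.imread('pics/w1.png')
h=cv2.cvtColor(im,cv2.COLOR_BGR2HSV)
m=((h[...,1]<45)&(h[...,2]>165)).astype(np.uint8)
k,l,st,ce=cv2.connectedComponentsWithStats(m);i=l[270,290]
cs,_=cv2.findContours((l==i).astype(np.uint8),cv2.RETR_EXTERNAL,cv2.CHAIN_APPROX_NONE)
pts=cv2.convexHull(max(cs,key=cv2.contourArea))[:,0]
pts=[p for p in pts if p[1]<250]
P=np.array([plane(W,u,v,.135)[:2] for u,v in pts])
from scipy.optimize import least_squares
s=least_squares(lambda q:np.hypot(P[:,0]-q[0],P[:,1]-q[1])-q[2],[.594,.058,.095],loss='soft_l1',f_scale=.001).x
print('wheel',s)
c=im[95:170,290:360]; cv2.imwrite('pics/k1.png',cv2.resize(c,None,fx=8,fy=8,interpolation=cv2.INTER_CUBIC))
y=((h[...,0]>15)&(h[...,0]<32)&(h[...,1]>100)).astype(np.uint8)
k,l,st,ce=cv2.connectedComponentsWithStats(y);i=l[207,264];print('cap',ce[i],plane(W,*ce[i],.145))
for u in[(329,134)]:print('knob',plane(W,*u,.187), plane(W,*u,.187)[:2]-s[:2])
print(plane(W,313,118,.137))
```

```text
wheel [0.59458804 0.05823443 0.09461448]
cap [263.37179487 206.87645688] [0.59478445 0.05928932 0.145     ]
knob [0.63814475 0.1151922  0.187     ] [0.04355672 0.05695777]
[0.62929283 0.11843911 0.137     ]
```

View pics/k1.png

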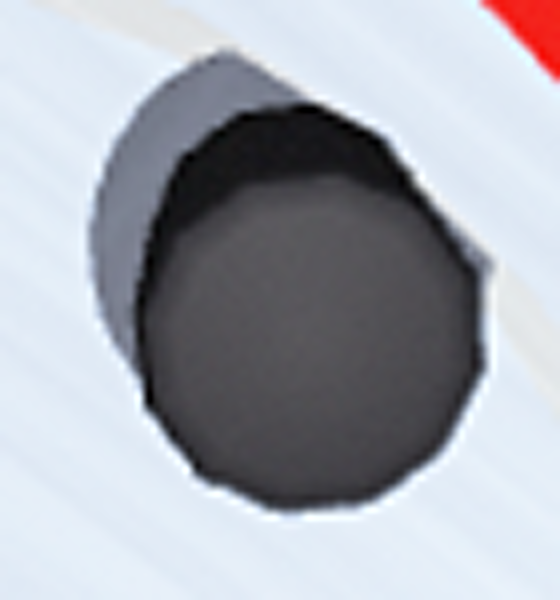

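Emit:
{"name": "apply_moves", "arguments": {
  "motion": [
    [[1,0,0.03,0.004,0],[1,0,0.054,0.006,0],[1,0.01,0.054,0.006,0],[1,0.035,0.054,0.006,0],[1,0.06,0.054,0.006,0],[1,0.084,0.054,0.006,0],[1,0.084,0.054,0.006,0],[1,0.084,0.054,0.006,0]]
  ]
}}

```text
t: 1.8
tcp_pos: [0.638, 0.1127, 0.147]
tcp_rot: [0.707, 0.0, 0.708, -0.001]
wrist_force: [-0.2, 0.4, 0.4]
finger_gap: 0.086
```

Run:
```python
from h import *
im=vision.camera('wrist')[:,:,::-1];cv2.imwrite('pics/w2.png',im)
s=read_state();print(s['tcp_pos'],s['wrist_force'])
```

```text
[0.6389394  0.11300907 0.14828637] [-0.0768824   0.50513158  0.77104178]
```

View pics/w2.png

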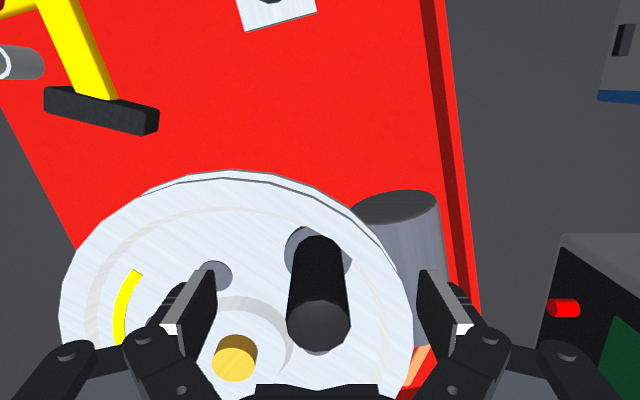

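The knob stands midway between the pads, at (318,325). I'll close on it now.

Emit:
{"name": "apply_moves", "arguments": {
  "motion": [
    [[0,0,0,0,0],[0,0,0,0,0],[0,0,0,0,0],[0,0,0,0,0],[0,0,0,0,0],[0,0,0,0,0],[0,0,0,0,0],[0,0,0,0,0]]
  ],
  "grip_force": 50
}}

```text
t: 2.65
tcp_pos: [0.6389, 0.1132, 0.1488]
tcp_rot: [0.708, 0.001, 0.707, -0.0]
wrist_force: [-2.1, 0.4, 4.6]
finger_gap: 0.023
```

```bash
cat >> h.py <<'E'
HUB=np.array([.5946,.0586]);
def rep(n=5):
    for _ in range(1):
        s=read_state(); p=np.array(s['tcp_pos']);f=np.array(s['wrist_force'])
        d=p[:2]-HUB;a=np.arctan2(d[1],d[0]);rr=np.hypot(*d);er=d/rr;et=np.array([-er[1],er[0]])
        print('t',s['t'],'p',p.round(4),'ang',a.round(3),'R',rr.round(4),'Frad',(f[:2]@er).round(2),'Ftan',(f[:2]@et).round(2),'fz',f[2].round(2),'gap',round(s['finger_gap'],4),'rot',np.round(s['tcp_rot'],4))
    return s,a,p
def plan(da,R=.070,hub=None,off=(0,0)):
    h=HUB if hub is None else hub
    s,a,p=rep()
    M=rot(s['tcp_rot'])
    for i in range(1,9):
        b=a+da*i/8
        w=np.array([h[0]+R*np.cos(b),h[1]+R*np.sin(b),.147])-p
        print((M.T@w).round(4))
E
python3 -c "
from h import *
plan(.1)"
```

```text
t 2.65 p [0.6389 0.1132 0.1488] ang 0.889 R 0.0703 Frad -1.04 Ftan 1.83 fz 4.6 gap 0.023 rot [ 7.076e-01  5.000e-04  7.067e-01 -4.000e-04]
[ 0.0018  0.0003 -0.0009]
[ 0.0018  0.0009 -0.0016]
[ 0.0018  0.0014 -0.0023]
[ 0.0018  0.0019 -0.003 ]
[ 0.0018  0.0024 -0.0037]
[ 0.0018  0.0029 -0.0044]
[ 0.0018  0.0034 -0.0051]
[ 0.0018  0.0039 -0.0058]
```

Emit:
{"name": "apply_moves", "arguments": {
  "motion": [
    [[0,0,0.001,-0.0015,0],[0,0,0.002,-0.003,0],[0,0,0.003,-0.0045,0],[0,0,0.0039,-0.0058,0],[0,0,0.0048,-0.0073,0],[0,0,0.0057,-0.0088,0],[0,0,0.0066,-0.0104,0],[0,0,0.0074,-0.0119,0]]
  ]
}}

```text
t: 3.45
tcp_pos: [0.63, 0.1185, 0.1489]
tcp_rot: [0.71, 0.001, 0.704, -0.002]
wrist_force: [6.7, -2.1, -0.8]
finger_gap: 0.0228
```

```bash
python3 -c "
from h import *
plan(.25)"
```

```text
t 3.45 p [0.63   0.1185 0.1489] ang 1.037 R 0.0696 Frad 1.6 Ftan -6.79 fz -0.77 gap 0.0228 rot [ 7.098e-01  5.000e-04  7.044e-01 -1.800e-03]
[ 0.0019  0.0014 -0.0017]
[ 0.0019  0.0024 -0.0036]
[ 0.0019  0.0034 -0.0056]
[ 0.0019  0.0043 -0.0076]
[ 0.0019  0.0051 -0.0096]
[ 0.0018  0.0059 -0.0117]
[ 0.0018  0.0066 -0.0138]
[ 0.0018  0.0072 -0.0158]
```

Emit:
{"name": "apply_moves", "arguments": {
  "motion": [
    [[0,0.0005,0.0014,-0.0022,0],[0,0.001,0.0026,-0.0044,0],[0,0.001,0.0038,-0.0067,0],[0,0.001,0.0048,-0.009,0],[0,0.001,0.0058,-0.0115,0],[0,0.001,0.0067,-0.014,0],[0,0.001,0.0075,-0.0165,0],[0,0.001,0.0082,-0.019,0]]
  ]
}}

```text
t: 4.25
tcp_pos: [0.6139, 0.1256, 0.1489]
tcp_rot: [0.712, 0.001, 0.702, -0.003]
wrist_force: [7.0, -2.6, 1.8]
finger_gap: 0.0229
```

```bash
python3 -c "
from h import *
plan(.3)"
```

```text
t 4.25 p [0.6139 0.1256 0.1489] ang 1.29 R 0.0697 Frad -0.6 Ftan -7.47 fz 1.8 gap 0.0229 rot [ 0.7122  0.0008  0.702  -0.0026]
[ 0.0018  0.0009 -0.0025]
[ 0.0018  0.0015 -0.0051]
[ 0.0017  0.002  -0.0076]
[ 0.0017  0.0024 -0.0102]
[ 0.0017  0.0027 -0.0128]
[ 0.0016  0.0028 -0.0155]
[ 0.0016  0.0029 -0.0181]
[ 0.0016  0.0029 -0.0207]
```

Emit:
{"name": "apply_moves", "arguments": {
  "motion": [
    [[0,0.0005,0.0009,-0.0027,0],[0,0.001,0.0016,-0.0054,0],[0,0.001,0.0022,-0.008,0],[0,0.001,0.0026,-0.0107,0],[0,0.001,0.0029,-0.0134,0],[0,0.001,0.0031,-0.0161,0],[0,0.001,0.0031,-0.0188,0],[0,0.001,0.003,-0.0215,0]]
  ]
}}

```text
t: 5.05
tcp_pos: [0.5969, 0.1281, 0.1489]
tcp_rot: [0.716, 0.001, 0.698, -0.003]
wrist_force: [9.4, -1.6, 0.3]
finger_gap: 0.023
```

```bash
python3 -c "
from h import *
plan(.25)"
```

```text
t 5.05 p [0.5969 0.1281 0.1489] ang 1.538 R 0.0696 Frad -1.24 Ftan -9.42 fz 0.29 gap 0.023 rot [ 0.7158  0.0014  0.6983 -0.0029]
[ 0.0018  0.0005 -0.0022]
[ 0.0017  0.0004 -0.0044]
[ 0.0017  0.0003 -0.0066]
[ 0.0016  0.0001 -0.0088]
[ 0.0016 -0.0001 -0.0109]
[ 0.0015 -0.0004 -0.0131]
[ 0.0015 -0.0008 -0.0153]
[ 0.0014 -0.0013 -0.0174]
```

Emit:
{"name": "apply_moves", "arguments": {
  "motion": [
    [[0,0.0005,0.0006,-0.0027,0],[0,0.001,0.0006,-0.0054,0],[0,0.001,0.0005,-0.008,0],[0,0.001,0.0003,-0.0107,0],[0,0.001,0.0,-0.0134,0],[0,0.001,-0.0004,-0.0161,0],[0,0.001,-0.001,-0.0188,0],[0,0.001,-0.0018,-0.0212,0]]
  ]
}}

```text
t: 5.85
tcp_pos: [0.5819, 0.1272, 0.1489]
tcp_rot: [0.721, 0.003, 0.693, -0.002]
wrist_force: [13.5, 1.6, -3.2]
finger_gap: 0.0229
```

```bash
python3 -c "
from h import *
plan(.3)"
```

```text
t 5.85 p [0.5819 0.1272 0.1489] ang 1.754 R 0.0698 Frad -0.88 Ftan -13.54 fz -3.18 gap 0.0229 rot [ 0.7207  0.0027  0.6932 -0.0022]
[ 0.0018 -0.0003 -0.0027]
[ 0.0017 -0.0009 -0.0052]
[ 0.0016 -0.0017 -0.0077]
[ 0.0015 -0.0025 -0.0102]
[ 0.0014 -0.0034 -0.0127]
[ 0.0013 -0.0044 -0.0151]
[ 0.0012 -0.0055 -0.0175]
[ 0.0011 -0.0067 -0.0198]
```

Emit:
{"name": "apply_moves", "arguments": {
  "motion": [
    [[0,0.0,-0.001,-0.0055,0],[0,0.0,-0.0019,-0.0086,0],[0,0.0,-0.003,-0.0116,0],[0,0.0,-0.0042,-0.0146,0],[0,0.0,-0.0055,-0.0176,0],[0,0.0,-0.0069,-0.0204,0],[0,0.0,-0.0085,-0.0232,0],[0,0.0,-0.0102,-0.0258,0]]
  ]
}}

```text
t: 6.65
tcp_pos: [0.562, 0.1206, 0.149]
tcp_rot: [0.725, 0.004, 0.688, 0.0]
wrist_force: [15.9, 4.0, -5.8]
finger_gap: 0.0224
```

```bash
python3 -c "
from h import *
plan(.4)"
```

```text
t 6.65 p [0.562  0.1206 0.149 ] ang 2.055 R 0.0701 Frad -3.91 Ftan -15.94 fz -5.83 gap 0.0224 rot [7.254e-01 4.400e-03 6.883e-01 3.000e-04]
[ 0.0018 -0.0018 -0.0031]
[ 0.0016 -0.0037 -0.0061]
[ 0.0015 -0.0057 -0.0089]
[ 0.0013 -0.0079 -0.0117]
[ 0.0011 -0.0102 -0.0143]
[ 0.001  -0.0126 -0.0168]
[ 0.0008 -0.0151 -0.0192]
[ 0.0007 -0.0178 -0.0215]
```

Emit:
{"name": "apply_moves", "arguments": {
  "motion": [
    [[0,0.0,-0.0031,-0.0043,0],[0,0.0,-0.0046,-0.0066,0],[0,0.0,-0.0062,-0.0089,0],[0,0.0,-0.0079,-0.0111,0],[0,0.0,-0.0097,-0.0132,0],[0,0.0,-0.0116,-0.0152,0],[0,0.0,-0.0135,-0.0172,0],[0,0.0,-0.0153,-0.0189,0]]
  ]
}}

```text
t: 7.45
tcp_pos: [0.5474, 0.1108, 0.1489]
tcp_rot: [0.729, 0.006, 0.685, 0.004]
wrist_force: [13.2, 6.7, -3.8]
finger_gap: 0.0231
```

```bash
python3 -c "
from h import *
plan(.3,.0695)"
```

```text
t 7.45 p [0.5474 0.1108 0.1489] ang 2.307 R 0.0704 Frad -3.91 Ftan -14.28 fz -3.75 gap 0.0231 rot [0.729  0.0062 0.6845 0.0041]
[ 0.0018 -0.0025 -0.0014]
[ 0.0016 -0.0043 -0.0033]
[ 0.0015 -0.0062 -0.005 ]
[ 0.0014 -0.0082 -0.0067]
[ 0.0012 -0.0103 -0.0083]
[ 0.0011 -0.0124 -0.0098]
[ 0.001  -0.0146 -0.0112]
[ 0.0009 -0.0168 -0.0126]
```

Emit:
{"name": "apply_moves", "arguments": {
  "motion": [
    [[0,0.0,-0.0039,-0.0024,0],[0,0.0,-0.0055,-0.0038,0],[0,0.0,-0.007,-0.0052,0],[0,0.0,-0.0086,-0.0065,0],[0,0.0,-0.0102,-0.0078,0],[0,0.0,-0.0119,-0.0091,0],[0,0.0,-0.0136,-0.0102,0],[0,0.0,-0.0154,-0.0114,0]]
  ]
}}

```text
t: 8.25
tcp_pos: [0.5385, 0.1011, 0.1489]
tcp_rot: [0.731, 0.008, 0.682, 0.008]
wrist_force: [10.0, 6.9, -1.6]
finger_gap: 0.0226
```

```bash
python3 -c "
from h import *
plan(.24,.0692)"
```

```text
t 8.25 p [0.5385 0.1011 0.1489] ang 2.492 R 0.0704 Frad -3.78 Ftan -11.57 fz -1.61 gap 0.0226 rot [0.7311 0.0076 0.6822 0.008 ]
[ 0.0018 -0.0024 -0.0004]
[ 0.0017 -0.0041 -0.0016]
[ 0.0015 -0.0059 -0.0027]
[ 0.0014 -0.0076 -0.0038]
[ 0.0013 -0.0095 -0.0048]
[ 0.0012 -0.0113 -0.0058]
[ 0.0011 -0.0132 -0.0067]
[ 0.001  -0.015  -0.0075]
```

Emit:
{"name": "apply_moves", "arguments": {
  "motion": [
    [[0,0.0,-0.0034,-0.0008,0],[0,0.0,-0.0048,-0.0017,0],[0,0.0,-0.0061,-0.0025,0],[0,0.0,-0.0075,-0.0034,0],[0,0.0,-0.0089,-0.0042,0],[0,0.0,-0.0103,-0.0049,0],[0,0.0,-0.0118,-0.0057,0],[0,0.0,-0.013,-0.0063,0]]
  ]
}}

```text
t: 9.05
tcp_pos: [0.5333, 0.0932, 0.1488]
tcp_rot: [0.732, 0.009, 0.681, 0.011]
wrist_force: [6.0, 6.2, 1.5]
finger_gap: 0.0224
```

```bash
python3 -c "
from h import *
plan(.2,.0692)"
```

```text
t 9.05 p [0.5333 0.0932 0.1488] ang 2.627 R 0.0704 Frad -2.17 Ftan -8.32 fz 1.53 gap 0.0224 rot [0.7321 0.0087 0.681  0.0115]
[ 0.0018 -0.0021  0.    ]
[ 0.0017 -0.0037 -0.0008]
[ 0.0016 -0.0052 -0.0015]
[ 0.0015 -0.0068 -0.0022]
[ 0.0014 -0.0084 -0.0029]
[ 0.0013 -0.01   -0.0036]
[ 0.0012 -0.0116 -0.0042]
[ 0.0011 -0.0132 -0.0047]
```

Emit:
{"name": "apply_moves", "arguments": {
  "motion": [
    [[0,0.0,-0.0025,-0.0003,0],[0,0.0,-0.004,-0.001,0],[0,0.0,-0.0055,-0.0016,0],[0,0.0,-0.0069,-0.0021,0],[0,0.0,-0.0082,-0.0027,0],[0,0.0,-0.0095,-0.0032,0],[0,0.0,-0.0104,-0.0035,0],[0,0.0,-0.0114,-0.0039,0]]
  ]
}}

```text
t: 9.85
tcp_pos: [0.5298, 0.086, 0.1487]
tcp_rot: [0.732, 0.01, 0.681, 0.014]
wrist_force: [5.4, 4.7, 2.2]
finger_gap: 0.023
```

```bash
python3 -c "
from h import *
plan(.15,.0692)"
```

```text
t 9.85 p [0.5298 0.086  0.1487] ang 2.742 R 0.0704 Frad -3.11 Ftan -6.4 fz 2.24 gap 0.023 rot [0.7324 0.0095 0.6806 0.0142]
[ 0.0016 -0.0017  0.0004]
[ 0.0016 -0.0029 -0.    ]
[ 0.0015 -0.0041 -0.0005]
[ 0.0014 -0.0054 -0.0009]
[ 0.0013 -0.0066 -0.0013]
[ 0.0013 -0.0078 -0.0017]
[ 0.0012 -0.0091 -0.0021]
[ 0.0011 -0.0103 -0.0024]
```

Emit:
{"name": "apply_moves", "arguments": {
  "motion": [
    [[0,0.0,-0.0025,0.0002,0],[0,0.0,-0.0038,-0.0003,0],[0,0.0,-0.0051,-0.0008,0],[0,0.0,-0.0064,-0.0012,0],[0,0.0,-0.0077,-0.0016,0],[0,0.0,-0.0087,-0.0019,0],[0,0.0,-0.0097,-0.0022,0],[0,0.0,-0.0097,-0.0022,0]]
  ]
}}

```text
t: 10.65
tcp_pos: [0.5272, 0.0774, 0.1486]
tcp_rot: [0.732, 0.01, 0.681, 0.015]
wrist_force: [0.9, 1.9, 5.0]
finger_gap: 0.0228
```

```bash
python3 -c "
from h import *
plan(.1,.0692)"
```

```text
t 10.65 p [0.5272 0.0774 0.1486] ang 2.87 R 0.0699 Frad -0.32 Ftan -2.07 fz 4.99 gap 0.0228 rot [0.7322 0.0096 0.6809 0.015 ]
[ 0.0016 -0.0011  0.0004]
[ 0.0016 -0.0019  0.0001]
[ 0.0015 -0.0028 -0.0001]
[ 0.0015 -0.0036 -0.0003]
[ 0.0014 -0.0045 -0.0005]
[ 0.0014 -0.0053 -0.0006]
[ 0.0014 -0.0061 -0.0008]
[ 0.0013 -0.007  -0.001 ]
```

Emit:
{"name": "apply_moves", "arguments": {
  "motion": [
    [[0,0,-0.001,0,0],[0,0,-0.001,0,0],[0,0,-0.001,0,0],[0,0,-0.001,0,0],[0,0,-0.001,0,0],[0,0,-0.001,0,0],[0,0,-0.001,0,0],[0,0,-0.001,0,0]]
  ]
}}

```text
t: 11.45
tcp_pos: [0.527, 0.0765, 0.1486]
tcp_rot: [0.732, 0.01, 0.681, 0.015]
wrist_force: [1.9, 2.3, 6.1]
finger_gap: 0.0227
```

```bash
python3 -c "
from h import *
plan(.1,.0692)"
```

```text
t 11.45 p [0.527  0.0765 0.1486] ang 2.883 R 0.07 Frad -1.21 Ftan -2.71 fz 6.12 gap 0.0227 rot [0.7319 0.0097 0.6811 0.0151]
[ 0.0016 -0.0011  0.0004]
[ 0.0016 -0.0019  0.0002]
[ 0.0015 -0.0028 -0.    ]
[ 0.0015 -0.0036 -0.0002]
[ 0.0014 -0.0045 -0.0004]
[ 0.0014 -0.0053 -0.0005]
[ 0.0014 -0.0062 -0.0007]
[ 0.0013 -0.007  -0.0008]
```

The push has fallen to about 2.5 N, roughly 0.15–0.2 rad past the top by the force curve. I'll release here.

Emit:
{"name": "apply_moves", "arguments": {
  "motion": [
    [[0.2,0,0,0,0],[0.35,0,0,0,0],[0.5,0,0,0,0],[0.6,0,0,0,0],[0.6,0,0,0,0],[0.6,0,0,0,0],[0.6,0,0,0,0],[0.6,0,0,0,0]]
  ]
}}

```text
t: 12.25
tcp_pos: [0.5269, 0.0764, 0.1486]
tcp_rot: [0.732, 0.01, 0.681, 0.015]
wrist_force: [-0.3, -0.0, -0.0]
finger_gap: 0.051
```

```bash
python3 -c "
from h import *
rep()
cv2.imwrite('pics/w3.png',vision.camera('wrist')[:,:,::-1])"
```

```text
t 12.25 p [0.5269 0.0764 0.1486] ang 2.884 R 0.07 Frad 0.26 Ftan 0.11 fz -0.04 gap 0.051 rot [0.7319 0.0097 0.6811 0.015 ]
```

View pics/w3.png

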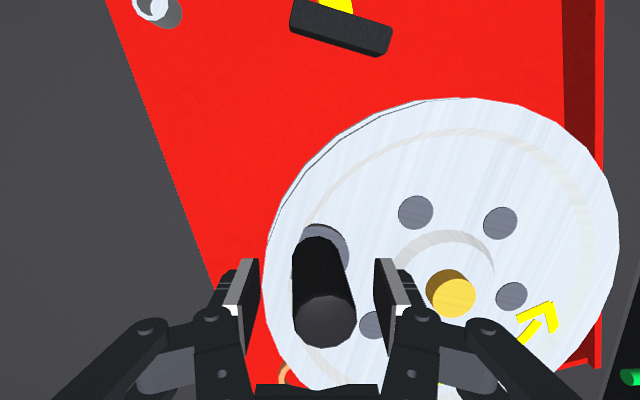

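The knob stands untouched between the open pads at (322,320), and the wrist force reads zero, so the wheel stayed put. Next I'll lift and move to the brake.

```bash
python3 -c "
from h import *
s,a,p=rep();M=rot(s['tcp_rot']);print(M.round(3))
for t in [(p[0],p[1],.19),(p[0],p[1],.235),(.51,.17,.235)]: print((M.T@(np.array(t)-p)).round(4))"
```

```text
t 12.3 p [0.5269 0.0765 0.1486] ang 2.883 R 0.07 Frad -0.74 Ftan -0.53 fz -0.83 gap 0.0513 rot [0.732  0.0097 0.6811 0.0151]
[[ 0.072 -0.009  0.997]
 [ 0.035  0.999  0.006]
 [-0.997  0.035  0.072]]
[-0.0412  0.0014  0.003 ]
[-0.0861  0.003   0.0062]
[-0.084   0.0966 -0.0101]
```

Emit:
{"name": "apply_moves", "arguments": {
  "motion": [
    [[0.6,-0.02,0.0007,0.0015,0],[0.6,-0.041,0.0014,0.003,0],[0.6,-0.064,0.0022,0.0046,0],[0.6,-0.086,0.003,0.006,0],[0.6,-0.086,0.035,0.0,0],[0.6,-0.085,0.07,-0.006,0],[0.8,-0.084,0.096,-0.01,0],[0.8,-0.084,0.096,-0.01,0]]
  ]
}}

```text
t: 13.1
tcp_pos: [0.5083, 0.1755, 0.2351]
tcp_rot: [0.732, 0.008, 0.681, 0.02]
wrist_force: [-0.7, 0.2, 0.5]
finger_gap: 0.0685
```

```bash
python3 -c "
from h import *
rep();W=vision.calibration('wrist');np.savez('w4.npz',**W)
for n in ['wrist','side','scene']: cv2.imwrite(f'pics/{n}4.png',vision.camera(n)[:,:,::-1])"
```

```text
t 13.1 p [0.5083 0.1755 0.2351] ang 2.207 R 0.1453 Frad 0.57 Ftan 0.49 fz 0.54 gap 0.0685 rot [0.7316 0.0078 0.6814 0.0196]
```

View pics/wrist4.png

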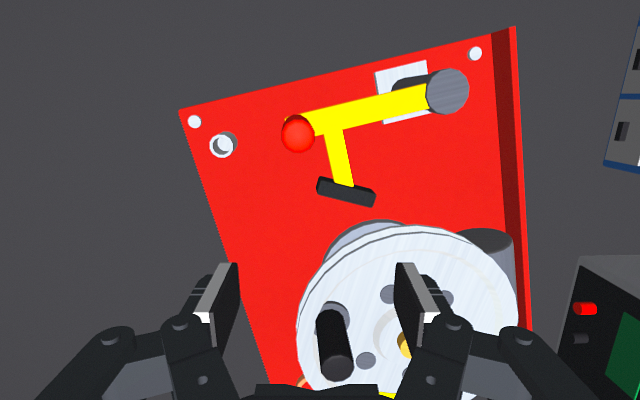

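View pics/side4.png

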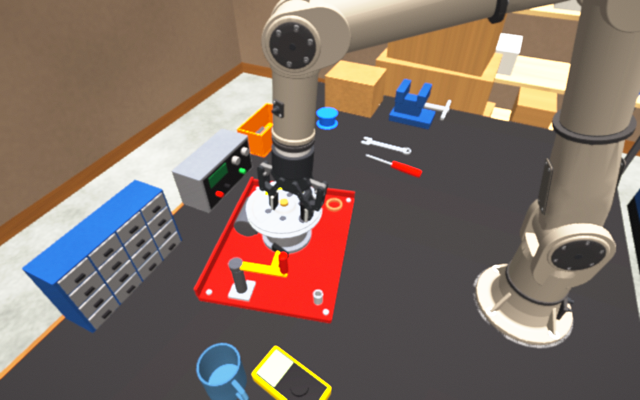

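In the wrist view the red knob's top is at (298,134), the pivot post's top is at (448,91), and the black wheel knob is still in place at (336,340).

```bash
python3 -c "
from h import *
W=dict(np.load('w4.npz'));S=vision.calibration('scene');D=vision.calibration('side')
z=lambda u,v,a:(a[0]+u/4-.375,a[1]+v/4-.375)
k=plane(W,298,135,.179);print('brake W',k)
im=cv2.imread('pics/wrist4.png');h=cv2.cvtColor(im,cv2.COLOR_BGR2HSV)
print('tri brake',tri(ray(W,298,135),ray(D,*z(374,340,(190,170))),ray(S,*z(526,86,(260,140)))))
pv=tri(ray(W,448,91),ray(D,*z(183,368,(190,170))),ray(S,*z(631,208,(260,140))));print('pivot',pv,np.hypot(*(pv-k)[:2]),np.arctan2(*(k-pv)[1::-1]))
# wheel knob now
print('wheelknob',plane(W,337,362,.187)-np.r_[HUB,0])
s,a,p=rep();M=rot(s['tcp_rot']);print(M.round(3))
for t in [(k[0],k[1],.235),(k[0],k[1],.152)]: print((M.T@(np.array(t)-p)).round(4))
"
```

```text
brake W [0.50037051 0.23100807 0.179     ]
tri brake [0.50018639 0.2305098  0.17771352]
pivot [0.60894048 0.25572785 0.12458158] 0.11134858078180884 -2.917723864077396
wheelknob [-0.0684857   0.02318837  0.187     ]
t 13.25 p [0.5104 0.1683 0.2349] ang 2.226 R 0.1383 Frad -0.45 Ftan 0.26 fz 0.11 gap 0.0682 rot [0.732  0.0095 0.6811 0.0144]
[[ 0.072 -0.008  0.997]
 [ 0.034  0.999  0.006]
 [-0.997  0.034  0.072]]
[ 0.0013  0.0627 -0.0096]
[ 0.084   0.0599 -0.0156]
```

Emit:
{"name": "apply_moves", "arguments": {
  "motion": [
    [[1,0.001,0.03,-0.004,0],[1,0.001,0.063,-0.008,0],[1,0.001,0.063,-0.008,0],[1,0.02,0.0625,-0.0094,0],[1,0.042,0.062,-0.011,0],[1,0.064,0.061,-0.0126,0],[1,0.084,0.0605,-0.014,0],[1,0.084,0.0605,-0.014,0]]
  ]
}}

```text
t: 14.05
tcp_pos: [0.5004, 0.2279, 0.1489]
tcp_rot: [0.73, 0.009, 0.683, 0.012]
wrist_force: [-1.1, -0.3, -1.2]
finger_gap: 0.0852
```

```bash
python3 -c "
from h import *
rep()
cv2.imwrite('pics/w5.png',vision.camera('wrist')[:,:,::-1])"
```

```text
t 14.05 p [0.5004 0.2279 0.1489] ang 2.078 R 0.1938 Frad 0.25 Ftan 1.09 fz -1.15 gap 0.0852 rot [0.7299 0.009  0.6834 0.0116]
```

View pics/w5.png

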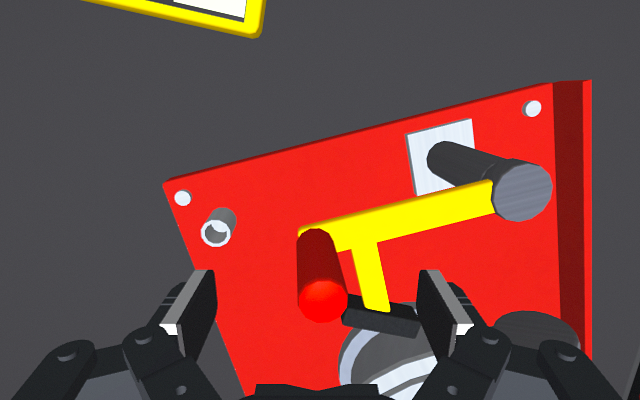

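Emit:
{"name": "apply_moves", "arguments": {
  "motion": [
    [[1,0,0.0015,0,0],[0,0,0.0015,0,0],[0,0,0.0015,0,0],[0,0,0.0015,0,0],[0,0,0.0015,0,0],[0,0,0.0015,0,0],[0,0,0.0015,0,0],[0,0,0.0015,0,0]]
  ],
  "grip_force": 40
}}

```text
t: 14.9
tcp_pos: [0.5016, 0.2306, 0.1514]
tcp_rot: [0.731, 0.01, 0.682, 0.012]
wrist_force: [0.4, -1.0, 3.8]
finger_gap: 0.0191
```

```bash
cat >> h.py <<'E'
PIV=np.array([.609,.2555])
def bplan(da=.1,R=.110,zt=.150):
    s=read_state(); p=np.array(s['tcp_pos']);f=np.array(s['wrist_force']);M=rot(s['tcp_rot'])
    g=p-.019*M[:,0]
    d=g[:2]-PIV;a=np.arctan2(d[1],d[0])%(2*np.pi);rr=np.hypot(*d);er=d/rr;et=np.array([-er[1],er[0]])
    print('t',s['t'],'p',p.round(4),'ang',a.round(3),'R',rr.round(4),'Frad',(f[:2]@er).round(2),'Ftan',(f[:2]@et).round(2),'fz',f[2].round(2),'gap',round(s['finger_gap'],4))
    for i in range(1,9):
        b=a+da*i/8
        w=np.array([PIV[0]+R*np.cos(b)-g[0],PIV[1]+R*np.sin(b)-g[1],0])
        print((M.T@w).round(4))
E
python3 -c "
from h import *
bplan(.3)"
```

```text
t 14.9 p [0.5016 0.2306 0.1514] ang 3.372 R 0.1116 Frad -0.11 Ftan 1.09 fz 3.82 gap 0.0191
[ 0.0001 -0.0036  0.0026]
[ 0.     -0.0076  0.0038]
[-0.     -0.0115  0.0051]
[-0.     -0.0154  0.0065]
[-0.     -0.0192  0.0081]
[-0.     -0.0229  0.0098]
[-0.     -0.0266  0.0117]
[ 0.     -0.0302  0.0137]
```

Emit:
{"name": "apply_moves", "arguments": {
  "motion": [
    [[0,0,-0.0036,0.0012,0],[0,0,-0.0076,0.0024,0],[0,0,-0.0115,0.0037,0],[0,0,-0.0154,0.0052,0],[0,0,-0.0192,0.0068,0],[0,0,-0.0229,0.0085,0],[0,0,-0.0266,0.0105,0],[0,0,-0.0302,0.0125,0]]
  ]
}}

```text
t: 15.7
tcp_pos: [0.5144, 0.2, 0.1514]
tcp_rot: [0.731, 0.01, 0.682, 0.012]
wrist_force: [-2.0, 1.8, 4.4]
finger_gap: 0.0189
```

```bash
python3 -c "
from h import *
bplan(.3,.111)"
```

```text
t 15.7 p [0.5144 0.2    0.1514] ang 3.671 R 0.1111 Frad 0.79 Ftan -2.57 fz 4.43 gap 0.0189
[ 0.     -0.0035  0.0023]
[ 0.0001 -0.007   0.0046]
[ 0.0002 -0.0104  0.007 ]
[ 0.0002 -0.0137  0.0095]
[ 0.0003 -0.0169  0.0122]
[ 0.0004 -0.02    0.0149]
[ 0.0005 -0.023   0.0178]
[ 0.0006 -0.0258  0.0208]
```

Emit:
{"name": "apply_moves", "arguments": {
  "motion": [
    [[0,0,-0.0035,0.0023,0],[0,0,-0.007,0.0046,0],[0,0,-0.0104,0.007,0],[0,0,-0.0137,0.0095,0],[0,0,-0.0158,0.0112,0],[0,0,-0.0175,0.0127,0],[0,0,-0.019,0.014,0],[0,0,-0.02,0.0149,0]]
  ]
}}

```text
t: 16.5
tcp_pos: [0.5276, 0.1824, 0.1514]
tcp_rot: [0.73, 0.01, 0.683, 0.014]
wrist_force: [-3.7, 6.4, 4.1]
finger_gap: 0.019
```

```bash
python3 -c "
from h import *
bplan(.1,.111)"
```

```text
t 16.5 p [0.5276 0.1824 0.1514] ang 3.87 R 0.1108 Frad -1.48 Ftan -7.2 fz 4.06 gap 0.019
[ 0.     -0.0012  0.0008]
[ 0.     -0.0022  0.0017]
[ 0.0001 -0.0032  0.0027]
[ 0.0001 -0.0042  0.0036]
[ 0.0001 -0.0052  0.0046]
[ 0.0002 -0.0062  0.0056]
[ 0.0002 -0.0071  0.0066]
[ 0.0002 -0.0081  0.0076]
```

Emit:
{"name": "apply_moves", "arguments": {
  "motion": [
    [[0,0,-0.003,0.0025,0],[0,0,-0.0042,0.0036,0],[0,0,-0.0052,0.0046,0],[0,0,-0.0052,0.0046,0],[0,0,-0.0052,0.0046,0],[0,0,-0.0052,0.0046,0],[0,0,-0.0052,0.0046,0],[0,0,-0.0052,0.0046,0]]
  ]
}}

```text
t: 17.3
tcp_pos: [0.5277, 0.1823, 0.1513]
tcp_rot: [0.727, 0.01, 0.686, 0.018]
wrist_force: [-8.5, 8.1, 5.3]
finger_gap: 0.0188
```

```bash
python3 -c "
from h import *
bplan(.1,.111)"
```

```text
t 17.3 p [0.5277 0.1823 0.1513] ang 3.873 R 0.1107 Frad 0.9 Ftan -11.71 fz 5.32 gap 0.0188
[-0.     -0.0012  0.0007]
[ 0.     -0.0023  0.0016]
[ 0.     -0.0033  0.0026]
[ 0.     -0.0043  0.0035]
[ 0.0001 -0.0053  0.0045]
[ 0.0001 -0.0062  0.0055]
[ 0.0001 -0.0072  0.0065]
[ 0.0001 -0.0082  0.0075]
```

Emit:
{"name": "apply_moves", "arguments": {
  "motion": [
    [[0.2,0,-0.001,0.001,0],[0.4,0,-0.001,0.001,0],[0.5,0,-0.001,0.001,0],[0.6,0,-0.001,0.001,0],[0.6,0,-0.001,0.001,0],[0.6,0,-0.001,0.001,0],[0.6,0,-0.001,0.001,0],[0.6,0,-0.001,0.001,0]]
  ]
}}

```text
t: 18.1
tcp_pos: [0.5288, 0.1813, 0.1514]
tcp_rot: [0.727, 0.01, 0.686, 0.018]
wrist_force: [0.6, -0.4, -0.6]
finger_gap: 0.051
```

```bash
python3 -c "
from h import *
bplan(.1,.111)
s=read_state();M=rot(s['tcp_rot']);print((M.T@np.array([0,0,.1])).round(4), (M.T@np.array([-.06,.06,.1])).round(4))"
```

```text
t 18.1 p [0.5288 0.1813 0.1514] ang 3.887 R 0.1106 Frad -0.17 Ftan 0.64 fz -0.6 gap 0.051
[-0.     -0.0013  0.0006]
[ 0.     -0.0023  0.0016]
[ 0.     -0.0033  0.0025]
[ 0.     -0.0043  0.0035]
[ 0.0001 -0.0053  0.0045]
[ 0.0001 -0.0062  0.0055]
[ 0.0001 -0.0072  0.0065]
[ 0.0001 -0.0081  0.0075]
[-0.0998  0.0039  0.0059] [-0.1009  0.0645 -0.0535]
```

Emit:
{"name": "apply_moves", "arguments": {
  "motion": [
    [[0.6,-0.02,0.0008,0.0012,0],[0.6,-0.045,0.0018,0.0027,0],[0.6,-0.07,0.0027,0.0041,0],[0.6,-0.1,0.0039,0.0059,0],[0.6,-0.1,0.0,0.0,0],[0.6,-0.1,-0.02,-0.02,0],[0.6,-0.1,-0.04,-0.05,0],[0.6,-0.1,-0.04,-0.05,0]]
  ]
}}

```text
t: 18.9
tcp_pos: [0.469, 0.1331, 0.2446]
tcp_rot: [0.725, 0.01, 0.688, 0.015]
wrist_force: [1.1, -0.3, -0.6]
finger_gap: 0.0511
```

```bash
python3 -c "
from h import *
rep();W=vision.calibration('wrist');np.savez('w6.npz',**W)
im=vision.camera('wrist')[:,:,::-1];cv2.imwrite('pics/w6.png',im)
cv2.imwrite('pics/s6.png',cv2.resize(vision.camera('scene')[140:290,260:460,::-1],None,fx=4,fy=4))
cv2.imwrite('pics/d6.png',vision.camera('side')[:,:,::-1])"
```

```text
t 18.9 p [0.469  0.1331 0.2446] ang 2.606 R 0.146 Frad -1.07 Ftan -0.26 fz -0.62 gap 0.0511 rot [0.7252 0.0099 0.6883 0.015 ]
```

View pics/w6.png

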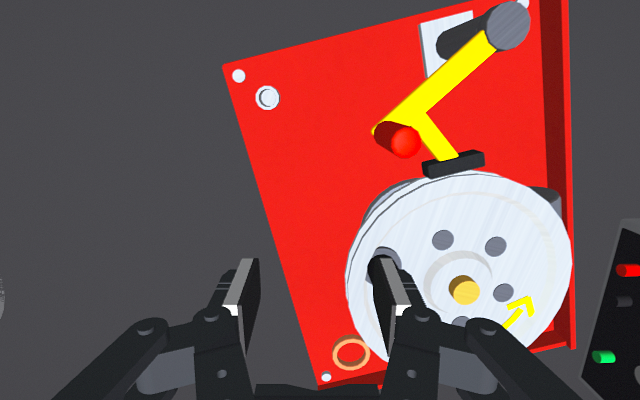

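View pics/d6.png

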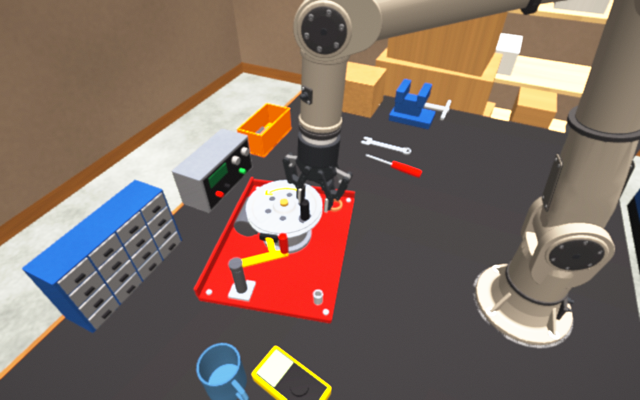

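The side view shows the shoe against the rim, the red knob at (284,241), and the black knob's top at about (305,203). The gripper is clear of everything.

```bash
python3 -c "
from h import *
D=vision.calibration('side')
im=cv2.imread('pics/d6.png');cv2.imwrite('pics/d6z.png',cv2.resize(im[170:260,230:350],None,fx=6,fy=6,interpolation=cv2.INTER_CUBIC))
a=2.883
for b in (2.7,2.88,3.0): print(b,proj(D,[HUB[0]+.07*np.cos(b),HUB[1]+.07*np.sin(b),.187]), 'zoom',(proj(D,[HUB[0]+.07*np.cos(b),HUB[1]+.07*np.sin(b),.187])-[230,170])*6)
"
```

```text
2.7 [300.20819092 203.86168502] zoom [421.24914551 203.17011015]
2.88 [304.18019663 201.20496313] zoom [445.08117978 187.22977881]
3.0 [306.3997153  199.21603815] zoom [458.39829177 175.29622888]
```

View pics/d6z.png

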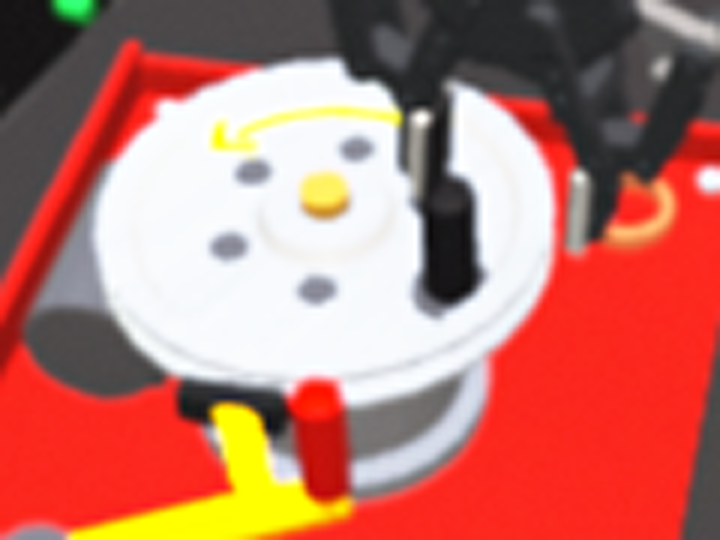

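The knob's top at zoom (448,188) matches the projection of 2.88 rad, so the wheel has not moved since release. The brake shoe is against the rim, so I'm handing in.

```bash
python3 -c "
from h import *
rep();r.job_done()"
```

```text
t 19.05 p [0.4738 0.1372 0.2467] ang 2.565 R 0.1441 Frad 0.41 Ftan -0.14 fz -0.16 gap 0.0518 rot [0.7276 0.0102 0.6856 0.0178]
the job is handed in; nothing more can be done
```

I turned the flywheel over the compression hump and stopped it just past the top. I then swung the brake fully in, let go, and handed the job in at 19 s.

- **Wheel:** I turned it about 2.0 rad counter-clockwise along the knob's circle. The push peaked near 16 N, then fell to about 2–2.7 N where I stopped. By the force curve that is roughly 0.1–0.2 rad past the top; the exact top was not measured. On release the wrist force went to zero and the wheel did not move. The last side picture still puts the knob at about 2.88 rad, the same angle as at release.
- **Pin:** The radial force I read after each step stayed under 4 N, which is about 1 mm of bend (the limit is 24 N, or 6 mm).
- **Brake:** The lever turned 0.50 rad by its red knob, and the push climbed to about 12 N against the stop. The pictures show the shoe against the rim.
- **Other things:** I saw no loose thing moved. The arm ended clear of everything at about zero force.
- **Disagreement:** During the turn the tool tilted about 4–5° because it gave under the load. My force readings on the drag-only stretch were also 1–2 N above the stated 5 to 6 N, so the top is uncertain by several hundredths of a radian.

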